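Put the nuts away and snap the storage boxes shut

ROBOT

A 6-joint arm with a two-finger parallel gripper is mounted at the origin on the work surface. World frame = base frame: x ahead of the robot, y to its left, z up, the work surface at z = 0. Lengths are in mm, angles in degrees, forces in N, time in s.
With the tool pointing down it reaches from about 350 to 850 mm from the base axis. Payload 8.1 kg.
Tool frame: the origin (TCP) lies midway between the tips of the shut fingers; the grasp point (between the pads) lies 19 mm behind it (r.grasp_offset is the distance from the TCP to the grasp point, in mm); z points along the fingers, x is the direction in which the jaws open and shut, and the axes are right-handed (so a half turn about z gives the same grasp; the last joint's range is limited). The gripper opens to 85 mm and grips with 20 to 120 N. Pads are 22 mm wide; open, the fingers measure 114 mm over their backs; the gripper's body (76 mm by 85 mm) begins 54 mm behind the grasp point. The pads swing forward as they close: fully open they stand 13 mm farther back than shut.
Start: joints at [59.221, 7.471, 85.268, -0, 87.261, -4.893], TCP at [261.932, 539.812, 231.292] pointing down, gripper open.
Joint ranges: [-169.43, 169.43], [-51.17, 129.36], [1.28, 143.12], [-76.62, 256.62], [0, 156.53], [-152.29, 152.29]. Speed limits (degrees/s): [136.94, 136.94, 159.86, 180, 180, 180].

INTERFACE

Orientations are given as [roll, pitch, yaw] about the fixed x, y, z axes, in that order (R = Rz(yaw) Ry(pitch) Rx(roll)).
In Python, from bench import r, optics, hand_in gives the robot as it stands.
- The arm moves only by the shell command python3 -m pendant 'ROWS' [FORCE]. ROWS is JSON, a list of rows, each a list of 5 numbers: the opening, from 0 (shut) to 1 (fully open), then the shift along the tool's x, y, z in mm, then the turn about the tool's z in degrees. A call has 1 to 10 rows; each row shifts and turns the commanded pose from where the row before left it, along the tool's axes as they then stand; what a row does not reach is not made up. A row lasts 1/10 s, in which the tool goes at most 50 mm and 8.59 degrees, less where a joint would pass 70% of its speed; a pose out of reach is approached as far as the arm can. A call with a gripper value outside its range is refused whole. The fingers move at their own pace and stop on an object; FORCE is the grip in N (left out, the last holds). Time passes only in rows, so rows that do not move let the fingers close. It gives the time, the measured TCP pose, the force and the opening at its end, in the units of the state.
- r.sense(): the state, without advancing time (a new reading comes with each control period).
- optics.snapshot(name): name is "side" or "top" or "wrist"; returns (picture, depth): 420x560x3 uint8, blue, green, red; 420x560 float32, mm along the optical axis (not along the pixel's ray), 0 where there is no reading.
- optics.camera_params(name): a dict with "camera_matrix" (3x3 intrinsics, pixels), "eye" and "orientation" of the camera in the world. Camera axes: x right, y down, z forward; pixel columns grow to the right and rows downward; lengths in mm; the calibration is good to about 2 mm. A picture is of the moment at which its call begins: read the wrist's pose just before it. camera_params takes no time and is no camera call; for the wrist camera it gives the pose at the moment of the call.
- hand_in(): hands the job in, once; it reports no verdict.
Trained networks look in the newest picture that a camera, given by its name, has taken for a name from the list of things; names that differ only in an ending like _2 or _b are one class to them, and where a whole thing is asked for, a point or a joint stands for the part that bears it (a point fixed in the world has none). Each returns a list of dicts, best first, with "score" (0 to 1); they miss things now and then, are a little off and sometimes report something else, mostly with a low value. They report only what shows in the picture. A call takes as long as a camera call.
- optics.search_frame(camera, query): "at" ([x, y, z] in mm, in world coordinates, good to about 4 mm: the middle of the surface that is visible of it).
The state is a dict: "time": time; "joint_pos": joint angles; "qd": joint speeds; "joint_efforts": joint torques, N m; "tool_pos": TCP position; "tcp_rot": TCP orientation; "ft_force": force on the tool from outside, world axes, zero at the start; "wrist_torque": the same for the moment, N m; "finger_gap": finger opening in mm.
Only numpy, scipy, OpenCV 4.12 (cv2) and the standard library are available. Lean on these libraries where they do the work, as an engineer would, in place of code of your own. Each camera call takes 0.05 s, during which the arm holds its last target. There are 200 camera calls.

TASK

Put the nuts away: turn the jug so that its spout faces the empty storage box, tip all five nuts into it, and stand the jug upright on the oak board again. Shut both storage boxes, this one and the one with the sugar cubes, by pressing each lid down until its catch snaps and holds it. Leave the other things on the board where they are.

Things in the scene. Friction and masses are not known exactly. Their poses are not given: they have to be found in the camera images.
- board: fixed oak board on which everything stands: 670 (x) by 1020 (y) mm, upper face at z = 0.012 m; origin under its centre. A fixed white basket with a tilt-out front, 150 mm high, fills its back left corner (x beyond 0.74 m, y 0.05 to 0.41 m), behind the left box
- jug: loose coral-red plastic jug with the nuts in it, about 0.2 kg, between the boxes; 105 mm high, 80 mm across at the foot, 112 mm at the rim, wall 3.5 mm leaning out 9 degrees. Origin: centre of the underside; z up, spout to its +x, handle to its -x, which points to the robot within 0.5 rad. Nuts leave it only when tipped over about 90 degrees; 105 empties it
- jug_spout (a point): outer tip of the jug's pouring lip, 79 mm from the jug's axis and 115 mm above its underside; the lip is about 45 mm wide. Axes as the jug's
- jug_handle (a point): holding point in the upper half of the upright grip of the jug's strap handle: 90 mm from the jug's axis, 77 mm above its underside. The grip is 16 mm wide (jug's y), 9 mm thick, upright from 30 to 94 mm above the underside, 36 mm clear of the jug's wall. Axes as the jug's
- nut_1: loose brown nut, a ball of 25 mm, 11 g, in the jug at the start; origin at its centre
- nut_2: loose brown nut, a ball of 25 mm, 11 g, in the jug at the start; origin at its centre
- nut_3: loose brown nut, a ball of 25 mm, 11 g, in the jug at the start; origin at its centre
- nut_4: loose brown nut, a ball of 25 mm, 11 g, in the jug at the start; origin at its centre
- nut_5: loose brown nut, a ball of 25 mm, 11 g, in the jug at the start; origin at its centre
- box_b: the empty storage box, blue lid standing open: fixed white plastic tub 130 (x) by 124 (y) by 85 mm high, walls and floor 3 mm. Origin at the centre of the underside; +x to the hinge side, -x to the front with the catch, which faces the robot's side (yaw within 0.3 rad). It may be the left or the right box
- box_b_mouth (a point): centre of the mouth of the empty box, at its rim, 85 mm above its underside. Axes as the box's
- lid_b (a joint): hinge angle (rad) of the empty box's lid: 0 = shut on its catch, 1.57 = upright, at most 1.80 (leaning back); starts between 1.60 and 1.75. Hinged on the box's far (+x) rim, it stays at any angle (0.1 N m moves it). Over the last 10 mm of lip travel a sprung catch resists: about 10 N down on the lip takes it past, then it snaps home; resting on the catch at about 0.06 it is not shut
- lid_b_hinge (a point): midpoint of the hinge axis of the empty box's lid, on the far rim of the box (box frame x = 67 mm, y = 0, z = 86 mm); the axis runs along the box's y. Axes as the box's
- lid_b_lip (a point): middle of the upper face of the front lip of the empty box's lid, where a thumb presses; 146 mm from the hinge axis. The lid: a plate 152 mm long, 124 mm wide, 5 mm thick, outer face 5 mm off the hinge axis. Shut, the lip overhangs the box front 20 mm and this point is 91 mm above the box's underside. Axes turn with the lid: x from lip to hinge, z out of the outer face
- box_a: the storage box with sugar cubes in it, pale green lid: fixed, same make, size and frame as the empty box; the cubes fill it to 40 mm and stay there
- lid_a (a joint): hinge angle (rad) of the sugar box's lid: 0 = shut on its catch, 1.57 = upright, at most 1.80 (leaning back); starts anywhere between 0.50 and 1.75. Hinged on the box's far (+x) rim, it stays at any angle (0.1 N m moves it). Over the last 10 mm of lip travel a sprung catch resists: about 10 N down on the lip takes it past, then it snaps home; resting on the catch at about 0.06 it is not shut
- lid_a_hinge (a point): midpoint of the hinge axis of the sugar box's lid, on the far rim of the box (box frame x = 67 mm, y = 0, z = 86 mm); the axis runs along the box's y. Axes as the box's
- lid_a_lip (a point): middle of the upper face of the front lip of the sugar box's lid, where a thumb presses; 146 mm from the hinge axis. The lid: a plate 152 mm long, 124 mm wide, 5 mm thick, outer face 5 mm off the hinge axis. Shut, the lip overhangs the box front 20 mm and this point is 91 mm above the box's underside. Axes turn with the lid: x from lip to hinge, z out of the outer face
- dispenser: bystander: stainless steel pump dispenser, 68 mm across, 175 mm high, its nozzle reaching 56 mm towards its -x; origin at the centre of its underside. Stands either behind the jug or outside the right box
- mug: bystander: white mug, 80 mm across, 92 mm high, handle at its +y; origin at the centre of its underside. Stands where the dispenser does not
- dish: bystander: green ceramic dish, 120 mm across, 34 mm high; origin at the centre of its underside. The dish, the opener and the clip lie, in any order, in front of the two boxes and outside the left one
- opener: bystander: chrome bottle opener lying flat, 115 mm long along its x, 6 mm thick; origin on its underside near the middle
- clip: bystander: ribbed blue plastic drying clip lying flat, 82 mm long along its x, 15 mm high; origin on its underside near the middle

How it is judged (in metres and radians):
On the way, in this order (a step that is already met when the one before it is completed fails the run):
1. the jug is tipped with its spout over the empty box (angle between jug's own z axis and vertical above 0.9 rad and horizontal distance between jug_spout and box_b below 0.1 m), for 0.1 s.
2. all five nuts are in the empty box (x of nut_1 in the frame of box_b between -0.064 and 0.064 m and y of nut_1 in the frame of box_b between -0.061 and 0.061 m and z of nut_1 in the frame of box_b between 0 and 0.085 m and x of nut_2 in the frame of box_b between -0.064 and 0.064 m and y of nut_2 in the frame of box_b between -0.061 and 0.061 m and z of nut_2 in the frame of box_b between 0 and 0.085 m and x of nut_3 in the frame of box_b between -0.064 and 0.064 m and y of nut_3 in the frame of box_b between -0.061 and 0.061 m and z of nut_3 in the frame of box_b between 0 and 0.085 m and x of nut_4 in the frame of box_b between -0.064 and 0.064 m and y of nut_4 in the frame of box_b between -0.061 and 0.061 m and z of nut_4 in the frame of box_b between 0 and 0.085 m and x of nut_5 in the frame of box_b between -0.064 and 0.064 m and y of nut_5 in the frame of box_b between -0.061 and 0.061 m and z of nut_5 in the frame of box_b between 0 and 0.085 m), for 0.2 s.
At the end, for the whole second after the job is handed in: All five nuts lie inside the box that was empty, both lids are shut on their catches (hinge angle under 0.02 rad, 3 mm at the lip), and the jug stands upright (within 0.1 rad) and at rest on the oak board (underside within 6 mm of its face) (all of step 2 and value of joint each of lid_a, lid_b below 0.02 rad and angle between jug's own z axis and vertical below 0.1 rad and height (world z) of jug between 0.008 and 0.018 m and linear speed of jug below 0.03 m/s); the robot touches nothing.
It fails at once if the pump dispenser is moved by more than 30 mm (distance of dispenser from where it was at the start of the episode above 0.03 m).
It fails at once if the mug is moved by more than 30 mm (distance of mug from where it was at the start of the episode above 0.03 m).
It fails at once if the green dish is moved by more than 30 mm (distance of dish from where it was at the start of the episode above 0.03 m).
It fails at once if the bottle opener is moved by more than 30 mm (distance of opener from where it was at the start of the episode above 0.03 m).
It fails at once if the drying clip is moved by more than 30 mm (distance of clip from where it was at the start of the episode above 0.03 m).
It also fails if it takes over 72 s, if anything falls off the work surface, if the arm or the gripper's body presses on something with over 40 N, if the wrist force passes 120 N, or if a joint passes its speed limit or range.

## Working session

There is one attempt and no reset: what is moved stays moved. The work goes in short steps, Python scripts to look and compute and a shell command to move; the robot and the scene stay as the last step left them, time stands still between calls to the robot, and variables do not carry over. Pictures are saved under pics/ and viewed, about 8 in all and at most 12, crops included, and the job is handed in when it is done.

```bash
ls; mkdir -p pics; python3 - <<'E'
from bench import r,optics
import cv2,numpy as np
for c in("top","side"):
    im,d=optics.snapshot(c); cv2.imwrite(f"pics/{c}0.png",im)
    p=optics.camera_params(c); print(c,np.round(p["eye"]),p["orientation"],np.array(p["camera_matrix"]).tolist())
    for q in["jug","jug_spout","jug_handle","box_b_mouth","lid_b_lip","lid_b_hinge","lid_a_lip","dispenser","mug","dish","opener","clip","nut_1"]:
        print(q,[(np.round(e["at"]).tolist(),round(e["score"],2)) for e in optics.search_frame(c,q)][:4])
print(r.sense())
E
```

```text
pics
top [ 443.   10. 1035.] [-174.40535397   -0.27798221  -88.63074442] [[403.7412753359333, 0.0, 284.24331805040583], [0.0, 403.7412753359333, 207.70921031258968], [0.0, 0.0, 1.0]]
jug [([592.0, 14.0, 93.0], 0.95), ([576.0, 31.0, 41.0], 0.57), ([780.0, -15.0, 57.0], 0.49)]
jug_spout [([584.0, 13.0, 93.0], 0.66), ([597.0, 214.0, 210.0], 0.25)]
jug_handle [([594.0, 9.0, 89.0], 0.87), ([482.0, 429.0, 15.0], 0.71)]
box_b_mouth [([552.0, 230.0, 44.0], 0.78)]
lid_b_lip [([597.0, 216.0, 213.0], 0.87)]
lid_b_hinge []
lid_a_lip [([546.0, -246.0, 190.0], 0.69)]
dispenser [([506.0, -405.0, 139.0], 0.84), ([778.0, -18.0, 56.0], 0.52)]
mug [([779.0, -15.0, 57.0], 0.72), ([549.0, 226.0, 42.0], 0.55), ([592.0, 6.0, 35.0], 0.28)]
dish [([328.0, 160.0, 29.0], 0.89), ([550.0, 228.0, 42.0], 0.21)]
opener [([593.0, 217.0, 212.0], 0.65), ([480.0, 432.0, 14.0], 0.51)]
clip [([337.0, -164.0, 28.0], 0.63), ([524.0, -239.0, 92.0], 0.5)]
nut_1 [([553.0, 25.0, 41.0], 0.64), ([542.0, 4.0, 35.0], 0.6), ([582.0, 31.0, 42.0], 0.52), ([569.0, -5.0, 34.0], 0.41)]
side [ 402. 1023.  995.] [-130.52943512   -0.413373
[... 703 characters left out ...]
, 241.0, 192.0], 0.47)]
nut_1 []
{'time': 1.4, 'joint_pos': array([ 5.92210509e+01,  7.47186997e+00,  8.52667671e+01, -1.00632541e-03,
        8.72595638e+01, -4.89125113e+00]), 'qd': array([-0.09423305,  0.01580871, -0.05451808,  0.03467024,  0.0363567 ,
        0.02478668]), 'joint_efforts': array([ 9.24361193e-04, -5.69313383e+01, -5.00853467e+01, -1.61090315e-04,
        1.36980096e-03, -3.16725539e-05]), 'tool_pos': array([261.94491495, 539.82477212, 231.29479026]), 'tcp_rot': array([ 1.79998845e+02, -1.70685546e-03,  6.41123502e+01]), 'ft_force': array([ 0.52586495, -0.12646396, -0.78026224]), 'wrist_torque': array([0.01991787, 0.01909488, 0.00253884]), 'finger_gap': 85.81177014206376}
```

View images.

View pics/top0.png

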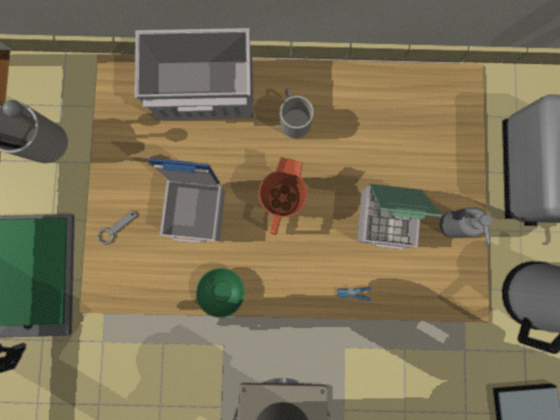

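View pics/side0.png

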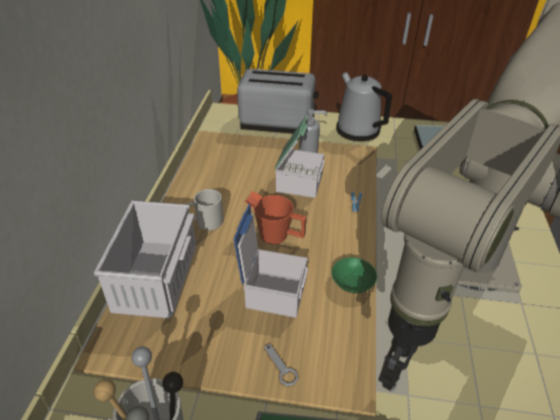

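Top view: the jug is at px (283,193) with its handle at (277,222) and its spout at (288,167). The blue-lid box on the left at (192,210) is empty and the green-lid box at (390,225) holds the cubes. The dispenser is at (462,222), the mug at (296,118), the dish at (220,292), the clip at (354,293) and the opener at (118,228). The side view agrees. Next I fit the geometry from depth.

```bash
cat > h.py <<'E'
from bench import r,optics
import cv2,numpy as np
from scipy.spatial.transform import Rotation as Ro
from scipy.optimize import least_squares
def cloud(c):
    p=optics.camera_params(c); im,d=optics.snapshot(c); K=np.array(p["camera_matrix"])
    v,u=np.mgrid[:420,:560]; P=np.stack([(u-K[0,2])/K[0,0]*d,(v-K[1,2])/K[1,1]*d,d],-1)
    W=P@Ro.from_euler("xyz",p["orientation"],degrees=True).as_matrix().T+np.array(p["eye"])
    W[d==0]=np.nan
    return im,W
def st():
    s=r.sense();print("t",round(s["time"],2),"tcp",np.round(s["tool_pos"],1),np.round(s["tcp_rot"],1),"F",np.round(s["ft_force"],1),"gap",round(s["finger_gap"],1),"q",np.round(s["joint_pos"],1));return s
E
python3 - <<'E'
from h import *
for c in("top","side"):
    im,W=cloud(c); hsv=cv2.cvtColor(im,cv2.COLOR_BGR2HSV).astype(int); H,S,V=hsv[...,0],hsv[...,1],hsv[...,2]
    x,y,z=W[...,0],W[...,1],W[...,2]; near=lambda a,b,R:np.hypot(x-a,y-b)<R
    red=((H<8)|(H>172))&(S>120)&near(575,15,160)
    R=W[red]; R=R[~np.isnan(R[:,0])]
    rim=R[(R[:,2]>108)&(R[:,2]<130)]
    print(c,"red",len(R),"zmax",np.nanmax(R[:,2]),"rim",len(rim))
    f=least_squares(lambda p:np.hypot(rim[:,0]-p[0],rim[:,1]-p[1])-54,[575,15],loss="soft_l1",f_scale=2); print("rim centre",f.x,f.cost)
    cc=f.x; dd=np.hypot(R[:,0]-cc[0],R[:,1]-cc[1])
    for n,m in(("handle",(R[:,0]<cc[0])&(dd>75)&(R[:,2]>80)),("spout",(R[:,0]>cc[0])&(dd>62)&(R[:,2]>100))):
        if m.sum():
            q=R[m].mean(0); print(n,m.sum(),q,"ang",np.degrees(np.arctan2(q[1]-cc[1],q[0]-cc[0])),"dmax",dd[m].max())
    for n,b in(("b",(551,222)),("a",(530,-240))):
        m=near(*b,105)&(abs(z-97)<4)&(S<60)
        q=W[m][:,:2].astype(np.float32); print("box",n,len(q),cv2.minAreaRect(q))
        lm=near(b[0]+50,b[1],130)&(z>105)&(z<270)&(S>70)&((H>95)&(H<130) if n=="b" else (H>50)&(H<95))
        L=W[lm]
        if len(L)>20:
            m0=np.median(L,0); n_=np.linalg.svd(L-m0)[2][2]; print(" lid",len(L),m0,"normal",n_,"min",np.percentile(L,2,0),"max",np.percentile(L,98,0))
E
```

```text
top red 887 zmax 133.93025739860298 rim 284
rim centre [570.2339413   11.76046567] 3838.739747721729
handle 28 [488.2795671   30.42566702 110.14502964] ang 167.16967245050787 dmax 95.55336112707029
spout 70 [634.89286546  -1.63991594 125.90274912] ang -11.708634332016834 dmax 74.17826528019836
box b 394 ((520.3738403320312, 226.32730102539062), (130.4961395263672, 137.8884735107422), 85.76880645751953)
 lid 459 [600.60222589 219.38095896 241.2655464 ] normal [-0.99395491  0.07330687  0.08172966] min [589.36579976 162.17352231 163.41757218] max [610.05909575 276.23100078 250.77376087]
box a 297 ((517.0491333007812, -244.21365356445312), (129.45913696289062, 137.26461791992188), 84.61910247802734)
 lid 89 [ 550.84134156 -241.67945978  182.06794685] normal [-0.87351962  0.07656644 -0.48072971] min [ 519.37156197 -301.54459672  118.15029479] max [ 587.68329576 -188.1008223   231.67441331]
side red 1382 zmax 133.26132972870903 rim 321
rim centre [567.44415964  13.44959675] 2891.443499193553
handle 23 [483.05588865  35.0147418  105.64928963] ang 165.6650403037956 dmax 95.76081845829351
spout 50 [629.65631812 -11.61946946 124.43255673] ang -21.947506560228792 dmax 76.38511698147201
box b 362 ((523.1478271484375, 228.0873565673828), (132.00741577148438, 146.55368041992188), 86.15180206298828)
 lid 287 [600.74868871 236.38608235 240.7533337 ] normal [ 0.99244692 -0.10092888 -0.06973139] min [588.92779089 171.77763098 127.92912671] max [607.18686641 282.95697288 250.10578543]
box a 174 ((516.3228759765625, -242.41897583007812), (135.96571350097656, 139.49337768554688), 85.29287719726562)
```

```bash
python3 -m pendant '[[1,-30,35,0,0],[1,-30,35,0,0],[1,-30,35,0,0],[1,-30,35,0,0],[1,-30,35,0,0],[1,-30,35,0,0],[1,-30,35,0,0],[1,-30,35,0,0],[1,-30,35,0,0],[1,-30,35,0,0]]'
python3 -m pendant '[[1,0,0,0,8.5],[1,0,0,0,8.5],[1,0,0,0,8.5],[1,0,0,0,8.5],[1,0,0,0,8.5],[1,0,0,0,8.5],[1,0,0,0,8.5],[1,0,0,0,8.5],[1,0,0,0,8.5],[1,0,0,0,8.5]]'
python3 -m pendant '[[1,0,0,0,8.5],[1,0,0,0,8.5],[1,0,0,0,8.5],[1,0,0,0,8.5],[1,0,0,0,8.5],[1,0,0,0,8.5],[1,0,0,0,8.5],[1,0,0,0,8.5],[1,0,0,0,8.5],[1,0,0,0,6]]'
python3 -c "from h import *;st()"
```

```text
time: 2.5
tool_pos: [446.3, 115.3, 231.6]
tcp_rot: [180.0, -0.0, 64.1]
ft_force: [0.9, 0.4, -1.1]
finger_gap: 85.6
time: 3.5
tool_pos: [445.8, 117.1, 231.4]
tcp_rot: [-180.0, -0.0, -21.2]
ft_force: [-0.2, -0.3, 0.4]
finger_gap: 85.8
time: 4.5
tool_pos: [445.9, 117.1, 231.4]
tcp_rot: [-180.0, 0.0, -103.7]
ft_force: [-0.1, 0.2, -0.2]
finger_gap: 85.6
t 4.5 tcp [445.9 117.1 231.4] [-180.     0.  -103.7] F [-0.1  0.2 -0.2] gap 85.6 q [  8.3 -14.6 106.4  -0.   88.2 112.1]
```

```bash
python3 -m pendant '[[1,24.2,-18.1,0,0],[1,24.2,-18.1,0,0],[1,24.2,-18.1,0,0],[1,0,0,0,0]]'
python3 - <<'E'
from h import *
st(); im,W=cloud("wrist"); cv2.imwrite("pics/w1.png",im)
s=r.sense();p=optics.camera_params("wrist");print(p["eye"],p["orientation"])
hsv=cv2.cvtColor(im,cv2.COLOR_BGR2HSV).astype(int); H,S=hsv[...,0],hsv[...,1]
R=W[((H<8)|(H>172))&(S>120)]; R=R[~np.isnan(R[:,0])]; R=R[(np.hypot(R[:,0]-569,R[:,1]-13)<130)]
print(len(R),R.min(0),R.max(0))
for q in("jug_handle","jug_spout","jug"): print(q,[(np.round(e["at"]).tolist(),round(e["score"],2)) for e in optics.search_frame("wrist",q)][:3])
rim=R[(R[:,2]>110)&(R[:,2]<122)]
f=least_squares(lambda p:np.hypot(rim[:,0]-p[0],rim[:,1]-p[1])-54,[569,13],loss="soft_l1",f_scale=2);c=f.x;print("c",c,len(rim))
dd=np.hypot(R[:,0]-c[0],R[:,1]-c[1]);m=(R[:,0]<c[0])&(dd>72)
q=R[m];print(m.sum(),q.mean(0),q.min(0),q.max(0))
E
```

```text
time: 4.9
tool_pos: [482.8, 31.2, 231.4]
tcp_rot: [-180.0, -0.1, -103.6]
ft_force: [-0.6, 0.2, 1.1]
finger_gap: 85.6
t 4.9 tcp [482.8  31.2 231.4] [-1.800e+02 -1.000e-01 -1.036e+02] F [-0.6  0.2  1.1] gap 85.6 q [-2.300e+00 -1.080e+01  1.032e+02 -1.000e-01  8.760e+01  1.012e+02]
[564.41808774  12.24150028 374.7484264 ] [ 1.60775083e+02  1.02297568e-02 -1.03521296e+02]
15283 [464.78207127 -43.21374404  15.02864127] [626.81912746  98.92876453 319.02735328]
jug_handle [([571.0, 12.0, 88.0], 0.9)]
jug_spout [([576.0, 9.0, 90.0], 0.82)]
jug [([572.0, 10.0, 88.0], 0.66)]
c [565.46894192  11.88614604] 4392
672 [488.9280502   29.14681235 199.96668453] [464.78207127 -42.67137679 109.23516937] [511.81884703  98.92876453 319.02735328]
```

View pics/w1.png

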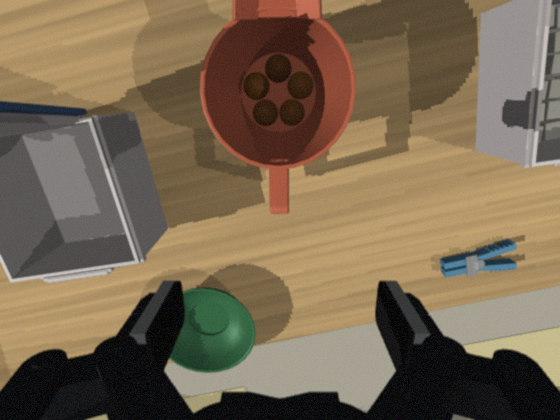

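The handle shows as a vertical strip at px (279,168–212), centred between the fingers. The jug's yaw matches the tool. The five nuts are at (277,90).

```bash
python3 - <<'E'
from h import *
s=st(); im,W=cloud("wrist"); 
hsv=cv2.cvtColor(im,cv2.COLOR_BGR2HSV).astype(int); H,S=hsv[...,0],hsv[...,1]
m=((H<8)|(H>172))&(S>120); m[:172]=0; m[216:]=0; m[:,:255]=0; m[:,305:]=0
R=W[m]; R=R[R[:,2]>100]
T=Ro.from_euler("xyz",s["tcp_rot"],degrees=True).as_matrix()
L=(R-s["tool_pos"])@T; print(len(L),L.min(0),L.max(0),L.mean(0))
print(np.percentile(L,[1,99],axis=0))
E
```

```text
t 5.1 tcp [481.6  34.5 231.3] [ 180.     0.  -103.4] F [-0.1 -0.7  0.9] gap 85.3 q [ -2.  -11.  103.3   0.   87.6 101.4]
580 [ -3.90089689 -27.17550809 118.03200078] [ 10.0247003    4.17665271 121.98825596] [  3.17982648 -13.30264525 119.94892852]
[[ -3.81309926 -26.98119622 118.26779812]
 [  9.95425779   2.18176429 121.50676402]]
```

```bash
python3 -m pendant '[[1,3,-1.5,20,0],[1,0,0,40,0],[1,0,0,40,0],[1,0,0,35,0],[1,0,0,26,0],[1,0,0,0,0],[0,0,0,0,0],[0,0,0,0,0],[0,0,0,0,0],[0,0,0,0,0]]' 60
python3 -m pendant '[[0,0,0,0,0],[0,0,0,0,0],[0,0,0,0,0],[0,0,0,-20,0],[0,0,0,-25,0],[0,0,0,0,0]]'
python3 - <<'E'
from h import *
s=st(); im,W=cloud("wrist"); cv2.imwrite("pics/w2.png",im)
im,W=cloud("side"); cv2.imwrite("pics/s2.png",im[100:350,150:450])
E
```

```text
time: 6.15
tool_pos: [483.8, 30.6, 71.9]
tcp_rot: [-179.8, 0.0, -103.4]
ft_force: [-0.5, 0.2, 0.3]
finger_gap: 28.4
time: 6.75
tool_pos: [484.6, 30.5, 118.3]
tcp_rot: [-179.7, 0.0, -103.4]
ft_force: [1.1, 0.1, -2.6]
finger_gap: 15.0
t 6.75 tcp [484.6  30.5 118.3] [-179.7    0.  -103.4] F [ 1.1  0.1 -2.6] gap 15.0 q [ -2.4  -5.9 110.8  -0.   74.8 100.9]
```

View pics/w2.png

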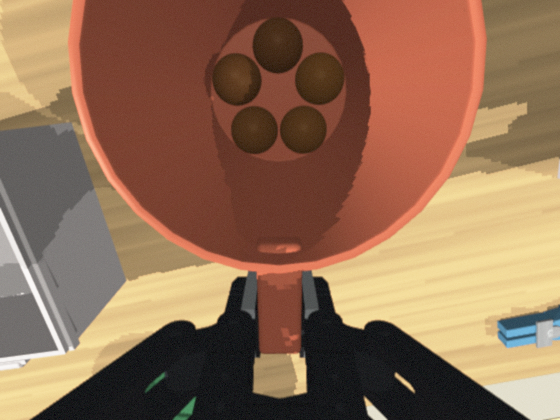

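The jug is held upright and level. The nuts stay at px (277,90) and the strap sits between the pads at (280,310). Next I refine both box poses and raise the jug.

```bash
python3 -m pendant '[[0,0,0,-30,0],[0,0,0,-40,0],[0,0,0,-30,0],[0,-20,0,0,-8.2],[0,0,0,0,-8.2],[0,0,0,0,-8.2],[0,0,0,0,-8.2],[0,0,0,0,-8.2],[0,0,0,0,-8.2],[0,0,0,0,-8.2]]' 
cat > boxfit.py <<'E'
from h import *
def fit(cams=("top","side")):
    C={c:cloud(c) for c in cams}
    out={}
    for n,b in(("b",(524,227)),("a",(520,-243))):
        for sel in (("top",),("side",),cams):
            Q=[]
            for c in sel:
                im,W=C[c]; S=cv2.cvtColor(im,cv2.COLOR_BGR2HSV)[...,1]
                m=(np.hypot(W[...,0]-b[0],W[...,1]-b[1])<100)&(abs(W[...,2]-96)<4)&(S<60); Q.append(W[m][:,:2])
            Q=np.vstack(Q)
            def res(p):
                a=p[2];d=Q-p[:2];X=d[:,0]*np.cos(a)+d[:,1]*np.sin(a);Y=-d[:,0]*np.sin(a)+d[:,1]*np.cos(a)
                qx,qy=abs(X)-63.5,abs(Y)-60.5
                return np.where((qx>0)&(qy>0),np.hypot(qx,qy),np.maximum(qx,qy))
            f=least_squares(res,[*b,-.08],loss="soft_l1",f_scale=1.5)
            print(n,sel,len(Q),np.round(f.x[:2],1),np.degrees(f.x[2]).round(1),"med",np.median(abs(f.fun)).round(2))
        out[n]=f.x
    return out
if __name__=="__main__": fit(); st()
E
python3 boxfit.py
```

```text
time: 7.85
tool_pos: [486.2, 50.0, 212.9]
tcp_rot: [179.8, 0.1, -45.7]
ft_force: [-0.0, 0.9, -3.1]
finger_gap: 15.3
b ('top',) 183 [523.4 226.7] -4.6 med 1.33
b ('side',) 416 [521.6 227.7] -4.4 med 1.67
b ('top', 'side') 599 [522.  227.4] -4.7 med 1.68
a ('top',) 341 [ 519.1 -244.1] -4.7 med 1.93
a ('side',) 82 [ 517.4 -242.4] -4.6 med 2.6
a ('top', 'side') 423 [ 518.4 -243.9] -4.6 med 2.08
t 7.95 tcp [486.2  50.  213.1] [ 1.799e+02  1.000e-01 -4.590e+01] F [ 0.5  0.4 -2.9] gap 15.8 q [-1.000e-01 -9.300e+00  1.037e+02 -0.000e+00  8.570e+01  4.570e+01]
```

```bash
python3 -m pendant '[[0,0,0,0,-8.26],[0,0,0,0,-8.26],[0,0,0,-10,-8.26],[0,0,0,-20,-8.26],[0,0,0,-20,-8.26],[0,0,0,0,0]]' 
python3 -m pendant '[[0,0,0,0,0],[0,0,0,0,0],[0,0,0,0,0]]' 20
python3 - <<'E'
from h import *
s=st(); im,W=cloud("wrist"); cv2.imwrite("pics/w3.png",im)
E
```

```text
time: 8.55
tool_pos: [488.4, 50.0, 267.2]
tcp_rot: [-180.0, -0.2, -4.8]
ft_force: [1.3, 0.2, -2.2]
finger_gap: 15.0
time: 8.85
tool_pos: [486.6, 50.1, 263.6]
tcp_rot: [180.0, 0.1, -4.9]
ft_force: [-0.1, -0.0, -3.3]
finger_gap: 15.3
t 8.85 tcp [486.6  50.1 263.6] [ 1.8e+02  1.0e-01 -4.9e+00] F [-0.1 -0.  -3.3] gap 15.3 q [ -0.1 -10.5  99.5  -0.   91.1   4.7]
```

View pics/w3.png

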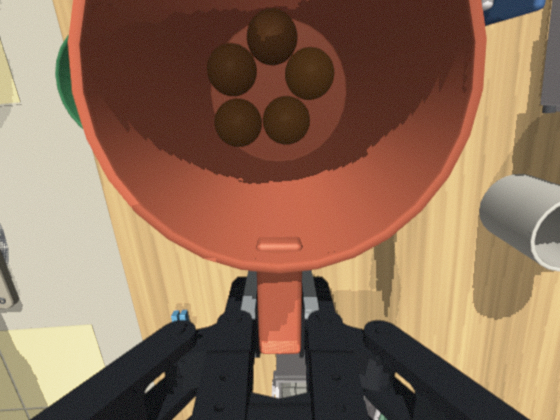

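20 N still holds the jug level: nuts at (277,85), unchanged. The tool can't tilt, so I'll roll the jug over the box's near rim, letting it pivot in the pads. First I move it into place and make the first 30°.

```bash
python3 -m pendant '[[0,10.9,14,0,0],[0,10.9,14,0,0],[0,0,0,40,0],[0,0,0,40,0],[0,0,0,38,0],[0,0,0,0,0]]' 25
python3 -m pendant '[[0,0,-11,0,0],[0,0,-7,-11,0],[0,0,-7,-11,0],[0,0,-7.5,-10,0],[0,0,-9.6,-9,0],[0,0,-9.6,-8,0],[0,0,-9.7,-8,0],[0,0,0,0,0]]'
python3 - <<'E'
from h import *
s=st(); im,W=cloud("wrist"); cv2.imwrite("pics/w4.png",im)
im2,W=cloud("side"); cv2.imwrite("pics/s4.png",np.vstack([im[::1,::1],cv2.resize(im2[120:330,140:420],(560,420))])[::1] [:, :]) 
cv2.imwrite("pics/c4.png",cv2.resize(np.hstack([im,cv2.resize(im2[130:320,150:403],(560,420))]),(800,300)))
E
```

```text
time: 9.5
tool_pos: [502.6, 19.5, 140.9]
tcp_rot: [180.0, 0.6, -4.8]
ft_force: [-1.4, 0.6, -2.8]
finger_gap: 15.3
time: 10.3
tool_pos: [512.4, 83.1, 205.9]
tcp_rot: [-180.0, -0.1, -4.6]
ft_force: [-0.0, 0.6, -1.8]
finger_gap: 14.9
t 10.3 tcp [512.4  83.1 205.9] [-1.8e+02 -1.0e-01 -4.6e+00] F [-0.   0.6 -1.8] gap 14.9 q [  3.5  -4.5 100.1   0.   84.3   8.1]
```

View pics/c4.png

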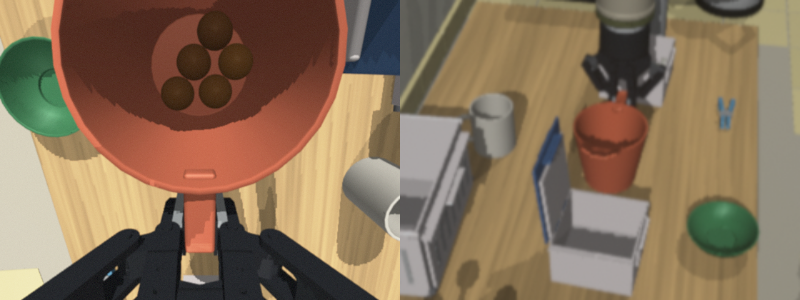

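```bash
cat > tilt.py <<'E'
from h import *
def tilt(v=True):
    s=r.sense(); im,W=cloud("wrist"); hsv=cv2.cvtColor(im,cv2.COLOR_BGR2HSV).astype(int)
    T=Ro.from_euler("xyz",s["tcp_rot"],degrees=True).as_matrix()
    m=((hsv[...,0]<8)|(hsv[...,0]>172))&(hsv[...,1]>110)&~np.isnan(W[...,0])
    L=(W[m]-s["tool_pos"])@T; L=L[(abs(L[:,0])<65)&(np.linalg.norm(L,axis=1)<230)]
    X=-L[:,1]; Z=-(L[:,2]+19); Y=L[:,0]   # rel. grasp: X toward spout, Z up
    k=np.random.default_rng(0).permutation(len(X))[:3000]; X,Y,Z=X[k],Y[k],Z[k]
    def res(p):
        c,q=np.cos(p[0]),np.sin(p[0])
        x=X*c-Z*q-90+p[1]; z=X*q+Z*c+78+p[2]; y=Y-p[3]   # undo cw tilt
        rad=np.hypot(x,y); R=40+16*z/105
        d=np.min([abs(rad-R),abs(rad-R+3.5),np.where(rad<42,abs(z-3.5),99),np.where(rad>60,abs(x+90)*0+8,99)],axis=0)
        return np.r_[np.minimum(d,15),np.array(p[1:])*3]
    best=min((least_squares(res,[t,0,0,0],loss="soft_l1",f_scale=2) for t in np.radians(range(0,130,15))),key=lambda f:f.cost)
    print("tilt",np.degrees(best.x[0]).round(1),"off",best.x[1:].round(1),"med",np.median(best.fun).round(2),"n",len(k))
    return im
if __name__=="__main__": st(); tilt()
E
python3 tilt.py
```

```text
t 10.4 tcp [511.6  81.9 204.2] [180.    0.   -4.6] F [-1.4 -0.2 -3.2] gap 15.1 q [  3.4  -4.5 100.2  -0.   84.2   8.1]
tilt 0.5 off [ 4.7 -1.6 -0.6] med 0.29 n 3000
```

```bash
python3 -m pendant '[[0,0,20,0,0],[0,0,20,0,0],[0,0,19,0,0],[0,0,0,35,0],[0,0,0,35,0],[0,0,0,0,0],[0,0,0,0,0]]' 25
python3 -m pendant '[[0,0,-8,0,0],[0,0,-7,0,0],[0,0,-6,-10,0],[0,0,-6,-10,0],[0,0,-7,-11,0],[0,0,0,0,0]]'
python3 tilt.py
```

```text
time: 11.15
tool_pos: [505.9, 22.6, 133.8]
tcp_rot: [180.0, 0.2, -4.7]
ft_force: [0.0, -0.0, -2.3]
finger_gap: 15.2
time: 11.75
tool_pos: [511.2, 57.6, 168.3]
tcp_rot: [-180.0, -0.2, -4.6]
ft_force: [-0.7, -5.0, 4.0]
finger_gap: 15.1
t 11.75 tcp [511.2  57.6 168.3] [-180.    -0.2   -4.6] F [-0.7 -5.   4. ] gap 15.1 q [  0.7  -3.9 103.5  -0.   80.1   5.3]
tilt 13.2 off [ 6.8 -0.9 -0.6] med 0.28 n 3000
```

```bash
python3 -m pendant '[[0,0,-8,-8.5,0],[0,0,-9,-8.5,0],[0,0,-9,-8,0],[0,0,-10.5,-6,0],[0,0,-10.5,-5,0],[0,0,-11,-4.5,0],[0,0,0,0,0]]'
python3 tilt.py
```

```text
time: 12.5
tool_pos: [515.1, 115.5, 207.2]
tcp_rot: [-180.0, -0.1, -4.6]
ft_force: [-0.3, -5.2, 5.3]
finger_gap: 15.4
t 12.5 tcp [515.1 115.5 207.2] [-1.8e+02 -1.0e-01 -4.6e+00] F [-0.3 -5.2  5.3] gap 15.4 q [ 7.1 -3.1 98.7  0.  84.4 11.7]
tilt 41.0 off [10.4  0.3 -0.3] med 0.38 n 3000
```

Works: the tilt goes 0→13→41°. But the strap is creeping in the pads (offset 4.7→10 mm), so I'll set the jug down facing the box. Then I'll regrasp higher and farther out, which gives a better lever.

```bash
python3 -m pendant '[[0,0,20,0,0],[0,0,30,0,0],[0,0,40,0,0],[0,0,38,0,0],[0,0,20,10,0],[0,0,0,35,0],[0,0,0,29,0],[0,0,0,0,0]]'
python3 tilt.py
python3 -m pendant '[[0,0,12,5,0],[0,0,13,6,0],[0,0,11,7,0],[0,0,10,7,0],[0,0,10,8,0],[0,0,9,9,0],[0,0,8,9,0],[0,0,8,10,0],[0,0,0,0,0]]'
python3 tilt.py
```

```text
time: 13.35
tool_pos: [500.9, -33.3, 129.0]
tcp_rot: [-180.0, 0.2, -4.7]
ft_force: [0.0, 0.2, -2.2]
finger_gap: 15.1
t 13.35 tcp [500.9 -33.3 129. ] [-180.     0.2   -4.7] F [ 0.   0.2 -2.2] gap 15.1 q [ -9.7  -3.4 107.3   0.   76.3  -4.9]
tilt 39.5 off [12.6 -0.5  0.3] med 0.41 n 3000
time: 14.3
tool_pos: [496.1, -115.8, 70.6]
tcp_rot: [180.0, -0.1, -4.8]
ft_force: [1.1, -1.3, 0.6]
finger_gap: 15.3
t 14.3 tcp [ 496.1 -115.8   70.6] [ 1.8e+02 -1.0e-01 -4.8e+00] F [ 1.1 -1.3  0.6] gap 15.3 q [-18.9   1.5 109.   -0.   69.4 -14.1]
tilt -0.1 off [11.9 -2.6 -0.3] med 0.27 n 3000
```

```bash
python3 -m pendant '[[1,0,0,0,0],[1,0,0,0,0],[1,0,0,0,0],[1,0,0,0,0],[1,0,0,-40,0],[1,0,0,-45,0],[1,0,0,-45,0],[1,0,0,0,0]]'
python3 - <<'E'
from h import *
s=st(); im,W=cloud("wrist"); cv2.imwrite("pics/w5.png",im)
hsv=cv2.cvtColor(im,cv2.COLOR_BGR2HSV).astype(int)
m=((hsv[...,0]<8)|(hsv[...,0]>172))&(hsv[...,1]>110)&~np.isnan(W[...,0])
T=Ro.from_euler("xyz",s["tcp_rot"],degrees=True).as_matrix()
R=W[m]; R=R[(R[:,2]>95)&(R[:,2]<135)]; L=(R-s["tool_pos"])@T
rim=L[L[:,2]<np.median(L[:,2])+5]
f=least_squares(lambda p:np.hypot(L[:,0]-p[0],L[:,1]-p[1])-p[2],[0,-90,55],loss="soft_l1",f_scale=2);print("axis in tool",f.x,len(L))
d=np.hypot(L[:,0]-f.x[0],L[:,1]-f.x[1]); h=(L[:,1]>f.x[1])&(d>66)&(abs(L[:,0]-f.x[0])<20)
print("handle",h.sum(),np.percentile(L[h],[1,50,99],axis=0))
E
```

```text
time: 15.15
tool_pos: [499.6, -114.8, 208.8]
tcp_rot: [179.8, -0.7, -4.7]
ft_force: [0.1, 0.4, 0.1]
finger_gap: 85.6
t 15.15 tcp [ 499.6 -114.8  208.8] [179.8  -0.7  -4.7] F [0.1 0.4 0.1] gap 85.6 q [-18.7  -6.2 101.4  -0.   84.1 -14. ]
axis in tool [ -5.06390373 -77.8815713   52.39410718] 8269
handle 535 [[-12.84160541 -11.8051006   95.9467738 ]
 [ -5.23228381  -0.91277523  97.44968456]
 [  1.59407488  15.07924674  98.93717467]]
```

```bash
python3 -m pendant '[[1,-1.5,16,0,0],[1,0,0,40,0],[1,0,0,40,0],[1,0,0,41,0],[1,0,0,0,0],[0,0,0,0,0],[0,0,0,0,0],[0,0,0,0,0],[0,0,0,0,0],[0,0,0,0,0]]' 25
python3 -m pendant '[[0,0,0,0,0],[0,0,0,0,0],[0,0,0,0,0],[0,0,0,-15,0],[0,0,0,-25,0],[0,0,0,-25,0],[0,0,0,0,0],[0,0,0,0,0]]' 25
python3 tilt.py
```

```text
time: 16.2
tool_pos: [493.8, -130.0, 81.2]
tcp_rot: [180.0, -0.1, -4.7]
ft_force: [1.0, -0.7, 2.1]
finger_gap: 15.5
time: 17.0
tool_pos: [493.0, -129.6, 145.1]
tcp_rot: [180.0, -0.0, -4.7]
ft_force: [0.4, -0.0, -3.0]
finger_gap: 15.6
t 17.0 tcp [ 493.  -129.6  145.1] [180.   -0.   -4.7] F [ 0.4 -0.  -3. ] gap 15.6 q [-20.5  -3.3 105.4  -0.   77.8 -15.8]
tilt 2.2 off [-2.2  8.3 -0.2] med 0.27 n 3000
```

```bash
python3 -m pendant '[[0,0.5,-25,-4,0],[0,0,-35,-3,0],[0,0,-35,0,0],[0,0,-35,0,0],[0,0,-18,0,0],[0,0,0,0,0]]' 25
python3 -m pendant '[[0,0,-8,0,0],[0,0,-6,0,0],[0,0,-8,-11,0],[0,0,-8,-11,0],[0,0,-8,-10,0],[0,0,-10,-9,0],[0,0,-10,-8,0],[0,0,-11,-8,0],[0,0,0,0,0]]'
python3 tilt.py
```

```text
time: 17.65
tool_pos: [504.1, 20.3, 149.8]
tcp_rot: [-180.0, 0.2, -4.5]
ft_force: [1.0, 0.1, -2.9]
finger_gap: 15.9
time: 18.55
tool_pos: [511.9, 88.3, 210.5]
tcp_rot: [-179.9, -0.1, -4.6]
ft_force: [-0.5, -2.1, 3.6]
finger_gap: 15.2
t 18.55 tcp [511.9  88.3 210.5] [-1.799e+02 -1.000e-01 -4.600e+00] F [-0.5 -2.1  3.6] gap 15.2 q [ 4.1 -4.6 99.7  0.  84.7  8.7]
tilt 30.1 off [-1.   9.2 -0.4] med 0.36 n 3000
```

```bash
python3 -m pendant '[[0,0,-12,-6,0],[0,0,-12,-5,0],[0,0,-12,-4,0],[0,0,-13,-3,0],[0,0,-13,-2,0],[0,0,-13,-1,0],[0,0,-13,1,0],[0,0,-13,1,0],[0,0,-13,2,0],[0,0,0,0,0]]'
python3 tilt.py
```

```text
time: 19.6
tool_pos: [520.2, 202.1, 225.3]
tcp_rot: [-180.0, 0.0, -4.6]
ft_force: [0.9, 0.1, 1.4]
finger_gap: 15.7
t 19.6 tcp [520.2 202.1 225.3] [-180.     0.    -4.6] F [0.9 0.1 1.4] gap 15.7 q [15.9  1.2 92.5  0.  86.3 20.5]
tilt 74.5 off [ 0.9 11.  -0.1] med 0.55 n 3000
```

```bash
python3 -m pendant '[[0,0,-12,4,0],[0,0,-13,5,0],[0,0,-12,6,0],[0,0,-11,7,0],[0,0,-11,8,0],[0,0,-8,7,0],[0,0,-8,8,0],[0,0,0,0,0]]'
python3 - <<'E'
from tilt import *
st(); im=tilt(); cv2.imwrite("pics/w6.png",im)
im2,_=cloud("side"); cv2.imwrite("pics/c6.png",cv2.resize(np.hstack([im,cv2.resize(im2[150:340,180:433],(560,420))]),(800,300)))
E
```

```text
time: 20.45
tool_pos: [526.2, 276.8, 179.5]
tcp_rot: [-179.9, 0.0, -4.6]
ft_force: [0.5, 4.0, 4.2]
finger_gap: 15.6
t 20.45 tcp [526.2 276.8 179.5] [-179.9    0.    -4.6] F [0.5 4.  4.2] gap 15.6 q [22.8  8.3 89.8  0.1 81.9 27.4]
tilt 107.8 off [ 2.2 11.5 -0. ] med 0.82 n 3000
```

View pics/c6.png

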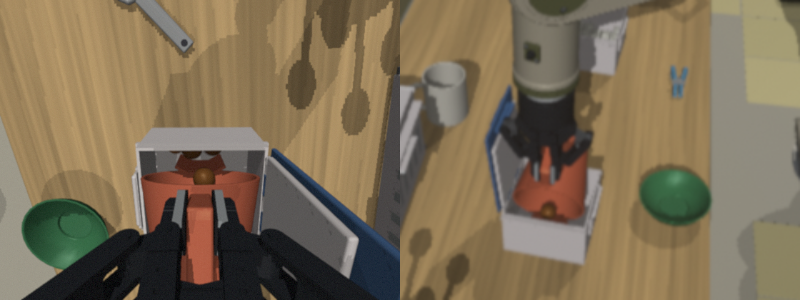

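The tilt is 107.8°. The jug mouth is inside the box, with nuts at the lip at px (203,175) and (190,153). I tighten the grip and lift a little so they drop clear.

```bash
python3 -m pendant '[[0,0,0,0,0],[0,0,0,0,0],[0,0,0,-5,0],[0,0,2,-10,0],[0,0,2,-10,0],[0,0,0,-10,0],[0,0,0,-5,0],[0,0,0,0,0],[0,0,0,0,0]]' 80
python3 - <<'E'
from tilt import *
st(); im=tilt()
im2,_=cloud("side"); cv2.imwrite("pics/c7.png",cv2.resize(np.hstack([im,cv2.resize(im2[150:340,180:433],(560,420))]),(800,300)))
for c in("wrist","side"):print(c,[(np.round(e["at"]).tolist(),round(e["score"],2)) for e in optics.search_frame(c,"nut_1")])
E
```

```text
time: 21.45
tool_pos: [526.2, 271.1, 220.8]
tcp_rot: [-180.0, -0.0, -4.7]
ft_force: [0.7, -0.1, -2.3]
finger_gap: 14.7
t 21.45 tcp [526.2 271.1 220.8] [-180.    -0.    -4.7] F [ 0.7 -0.1 -2.3] gap 14.7 q [22.3  6.5 87.4  0.  86.1 27. ]
tilt 107.5 off [ 2.1 11.  -0.2] med 0.82 n 3000
wrist [([499.0, 268.0, 49.0], 0.72), ([578.0, 264.0, 35.0], 0.58), ([478.0, 272.0, 35.0], 0.54), ([553.0, 266.0, 34.0], 0.42)]
side []
```

View pics/c7.png

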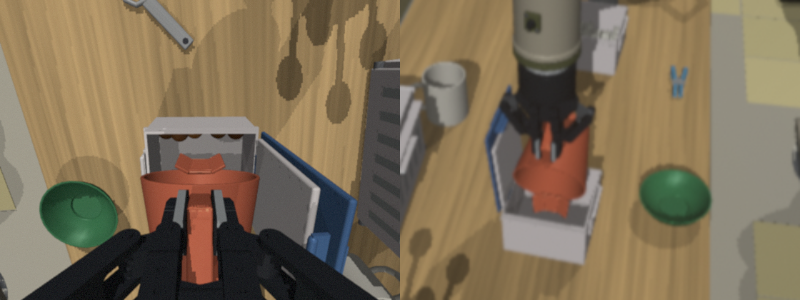

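All nuts are out. The jug weighs 0.5 N less, and brown balls show along the box's far wall at px (190,137). To right the jug I use the lip: drag it back over the near rim so that it rotates the other way.

```bash
python3 -m pendant '[[0,0,15,-1,0],[0,0,30,0,0],[0,0,25,0,0],[0,0,13,0,0],[0,0,15,-1,0],[0,0,15,0,0],[0,0,13,2,0],[0,0,12,3,0],[0,0,12,4,0],[0,0,0,0,0]]' 25
python3 tilt.py
```

```text
time: 22.65
tool_pos: [514.1, 120.0, 213.5]
tcp_rot: [180.0, -0.0, -4.8]
ft_force: [1.2, 2.2, 2.1]
finger_gap: 14.6
t 22.65 tcp [514.1 120.  213.5] [180.   -0.   -4.8] F [1.2 2.2 2.1] gap 14.6 q [ 7.6 -3.2 98.1 -0.  85.1 12.4]
tilt 77.1 off [ 2.9  7.2 -0.3] med 0.55 n 3000
```

```bash
python3 -m pendant '[[0,0,12,4,0],[0,0,13,5,0],[0,0,13,7,0],[0,0,10,8,0],[0,0,9,9,0],[0,0,9,10,0],[0,0,0,0,0]]' 25
python3 tilt.py
```

```text
time: 23.4
tool_pos: [508.1, 53.7, 169.6]
tcp_rot: [179.9, 0.1, -4.8]
ft_force: [0.7, -0.5, 5.5]
finger_gap: 14.4
t 23.4 tcp [508.1  53.7 169.6] [ 1.799e+02  1.000e-01 -4.800e+00] F [ 0.7 -0.5  5.5] gap 14.4 q [ 3.000e-01 -4.200e+00  1.036e+02 -1.000e-01  8.060e+01  5.200e+00]
tilt 46.6 off [ 1.6  2.9 -0.3] med 0.47 n 3000
```

```bash
python3 -m pendant '[[0,0,0,-12,0],[0,0,20,0,0],[0,0,25,0,0],[0,0,16,5,0],[0,0,0,20,0],[0,0,0,14,0],[0,0,0,0,0]]' 25
python3 -m pendant '[[0,0,15,4,0],[0,0,15,5,0],[0,0,12,6,0],[0,0,11,6,0],[0,0,11,8,0],[0,0,10,9,0],[0,0,9,9,0],[0,0,9,10,0],[0,0,7,11,0],[0,0,0,0,0]]'
python3 tilt.py
```

```text
time: 24.15
tool_pos: [503.5, -5.6, 143.4]
tcp_rot: [179.9, 0.0, -4.7]
ft_force: [-0.2, -1.9, 1.0]
finger_gap: 14.6
time: 25.15
tool_pos: [496.5, -106.2, 76.7]
tcp_rot: [179.8, -0.1, -4.7]
ft_force: [-0.4, -5.6, 8.4]
finger_gap: 14.8
t 25.15 tcp [ 496.5 -106.2   76.7] [ 1.798e+02 -1.000e-01 -4.700e+00] F [-0.4 -5.6  8.4] gap 14.8 q [-1.780e+01  7.000e-01  1.091e+02 -1.000e-01  7.000e+01 -1.300e+01]
tilt 1.6 off [-0.1 -0.5 -0.9] med 0.29 n 3000
```

```bash
python3 -m pendant '[[1,0,0,0,0],[1,0,0,0,0],[1,0,0,0,0],[1,0,0,0,0],[1,0,0,-40,0],[1,0,0,-45,0],[0,0,0,-45,0],[0,0,0,-45,0],[0,0,0,-45,0],[0,0,0,0,0]]'
python3 - <<'E'
from h import *
st()
im,W=cloud("top"); im2,W2=cloud("side"); cv2.imwrite("pics/c8.png",cv2.resize(np.hstack([im[80:320,80:500],cv2.resize(im2[90:410,90:440],(420,240))]),(800,230)))
for c in("top",):
  for q in ("nut_1","lid_b_lip","lid_a_lip","jug"):print(c,q,[(np.round(e["at"]).tolist(),round(e["score"],2)) for e in optics.search_frame(c,q)])
for nm,c,Wc,b,cy in (("b",im,W,(600,225),0),("b2",im2,W2,(600,225),0),("a",im,W,(560,-243),1),("a2",im2,W2,(560,-243),1)):
    hsv=cv2.cvtColor(c,cv2.COLOR_BGR2HSV).astype(int);H,S=hsv[...,0],hsv[...,1]
    m=(np.hypot(Wc[...,0]-b[0],Wc[...,1]-b[1])<110)&(Wc[...,2]>103)&(Wc[...,2]<270)&(S>60)&((H>50)&(H<95) if cy else (H>95)&(H<130))
    L=Wc[m]
    if len(L)>15:
        m0=np.median(L,0); n=np.linalg.svd(L-m0)[2][2]; print(nm,len(L),m0.round(),n.round(3),"top pt",L[np.argmax(L[:,2])].round(), "minmax",np.percentile(L,2,0).round(),np.percentile(L,98,0).round())
E
```

```text
time: 26.2
tool_pos: [498.3, -104.4, 303.8]
tcp_rot: [179.8, -0.7, -4.7]
ft_force: [0.5, -0.0, 0.5]
finger_gap: 27.9
t 26.2 tcp [ 498.3 -104.4  303.8] [179.8  -0.7  -4.7] F [ 0.5 -0.   0.5] gap 27.9 q [-17.6  -8.5  93.6  -0.   94.2 -12.9]
top nut_1 [([548.0, 271.0, 35.0], 0.59), ([499.0, 267.0, 53.0], 0.57), ([478.0, 271.0, 37.0], 0.52), ([518.0, 273.0, 35.0], 0.52), ([580.0, 264.0, 34.0], 0.4)]
top lid_b_lip [([598.0, 216.0, 215.0], 0.91)]
top lid_a_lip []
top jug [([512.0, -11.0, 67.0], 0.79)]
b 470 [601. 219. 241.] [-0.994  0.066  0.089] top pt [606. 231. 253.] minmax [590. 162. 160.] [610. 275. 251.]
b2 301 [601. 238. 240.] [ 0.993 -0.102 -0.064] top pt [601. 208. 252.] minmax [589. 174. 123.] [607. 283. 250.]
```

View pics/c8.png

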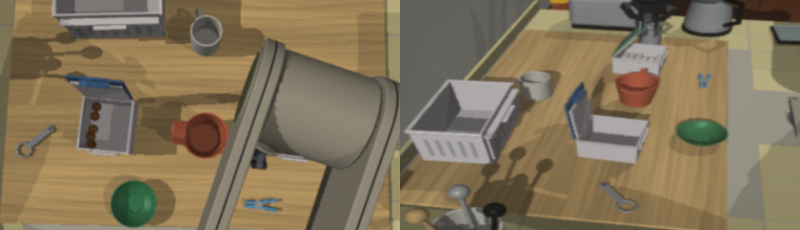

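All five nuts are in the box along its far wall, at px (95,105–142). The jug stands upright at (205,135). Next is the blue lid: I go behind it with the fingers shut.

```bash
python3 -m pendant '[[0,14.7,-41.6,0,0],[0,14.7,-41.6,0,0],[0,14.7,-41.6,0,0],[0,14.7,-41.6,0,0],[0,14.7,-41.6,0,0],[0,14.7,-41.6,0,0],[0,14.7,-41.6,0,0],[0,14.7,-41.6,0,0],[0,0,0,0,0]]'
python3 -m pendant '[[0,0,0,0,0],[0,0,0,45,0],[0,0,0,45,0],[0,0,0,0,0]]'
python3 -c "
from h import *
s=st();v=np.array([.997,-.08]);u=np.array([.08,.997]);d=s['tool_pos'][:2]-[522.5,227.3];print('box',d@v-67,d@u,'z',s['tool_pos'][2]-98)"
```

```text
time: 27.4
tool_pos: [639.4, 223.3, 291.1]
tcp_rot: [180.0, 0.3, -4.4]
ft_force: [-0.6, -0.3, -1.2]
finger_gap: 0.1
time: 27.8
tool_pos: [635.2, 215.7, 197.1]
tcp_rot: [179.7, 0.7, -4.8]
ft_force: [-2.3, -0.8, -2.0]
finger_gap: -0.1
t 27.8 tcp [635.2 215.7 197.1] [179.7   0.7  -4.8] F [-2.3 -0.8 -2. ] gap -0.1 q [14.4 20.1 74.2 -0.  86.5 19.2]
box 46.30696288426965 -2.570058212975338 z 99.0759306129612
```

```bash
python3 -m pendant '[[0,-13,0,-7,0],[0,-13,0,-7,0],[0,-15,0,-2,0],[0,-16,0,-1,0],[0,-16,0,3,0],[0,-15,0,4,0],[0,-14,0,8,0],[0,-14,0,8,0],[0,0,0,0,0]]'
python3 -m pendant '[[0,-12,0,12,0],[0,-11,0,12,0],[0,-8,0,15,0],[0,-8,0,15,0],[0,-3,0,11,0],[0,-2,0,10,0],[0,0,0,0,0]]'
python3 -c "
from h import *
s=st();v=np.array([.997,-.08]);u=np.array([.08,.997]);d=s['tool_pos'][:2]-[522.5,227.3];print('box',d@v-67,d@u,'z',s['tool_pos'][2]-98)"
```

```text
time: 28.7
tool_pos: [523.3, 227.3, 201.3]
tcp_rot: [-180.0, -0.0, -4.7]
ft_force: [-0.0, 0.3, -0.6]
finger_gap: -0.0
time: 29.4
tool_pos: [480.1, 231.0, 124.0]
tcp_rot: [180.0, 0.1, -4.7]
ft_force: [-0.5, -1.6, -0.6]
finger_gap: -0.1
t 29.4 tcp [480.1 231.  124. ] [ 1.8e+02  1.0e-01 -4.7e+00] F [-0.5 -1.6 -0.6] gap -0.1 q [ 20.2   1.6 102.9  -0.   75.6  24.9]
box -109.53045032218463 0.2914478439499413 z 25.98656825664824
```

```bash
python3 -m pendant '[[0,-8,0,-8,0],[0,-18,0,0,0],[0,0,0,8,0],[0,0,0,8,0],[0,0,0,6,0],[0,0,0,4,0],[0,0,0,2,0],[0,0,0,0,0]]'
python3 -c "
from h import *
st()"
```

```text
time: 30.2
tool_pos: [454.7, 233.5, 104.3]
tcp_rot: [180.0, 0.0, -4.7]
ft_force: [0.2, 0.3, 0.5]
finger_gap: 0.1
t 30.2 tcp [454.7 233.5 104.3] [180.    0.   -4.7] F [0.2 0.3 0.5] gap 0.1 q [ 21.4  -0.6 107.3  -0.   73.3  26.1]
```

```bash
cat > lid.py <<'E'
from h import *
def show():
    for nm in("top","side"):
        im,W=cloud(nm); hsv=cv2.cvtColor(im,cv2.COLOR_BGR2HSV).astype(int);H,S=hsv[...,0],hsv[...,1]
        for k,c,h in(("b",(522.5,227.3),(95,130)),("a",(518.4,-243.9),(50,95))):
            d=W[...,:2]-c; X=d@[.997,-.08]-67; Y=d@[.08,.997]; Z=W[...,2]-98
            m=(X>-170)&(X<60)&(abs(Y)<66)&(Z>-4)&(Z<160)&(S>60)&(H>h[0])&(H<h[1])
            if m.sum()<15: print(nm,k,"few",m.sum());continue
            x,z=X[m],Z[m]; f=least_squares(lambda p:x*np.sin(p[0])+z*np.cos(p[0])-5-p[1],[.5,0],loss="soft_l1",f_scale=2)
            print(nm,k,m.sum(),"angle",f.x[0].round(3),"off",f.x[1].round(1),"med",np.median(abs(f.fun)).round(1),"zrange",np.percentile(z,[2,50,98]).round(1),"x",np.percentile(x,[2,98]).round(1))
    return im
if __name__=="__main__": st(); cv2.imwrite("pics/l.png",show())
E
python3 lid.py
```

```text
t 30.2 tcp [454.7 233.5 104.3] [180.    0.   -4.7] F [0.2 0.3 0.5] gap 0.1 q [ 21.4  -0.6 107.3  -0.   73.3  26.1]
top b 2532 angle 0.012 off 0.3 med 1.2 zrange [ 2.4  6.  91.9] x [-143.7   -0.8]
top a 885 angle 1.061 off 4.5 med 0.8 zrange [ 22.2 104.  136.4] x [-72.3  -2.2]
side b 1968 angle 0.011 off 0.1 med 1.2 zrange [ 2.2  5.9 27.6] x [-146.5   -2.7]
side a few 0
```

```bash
python3 -m pendant '[[0,0,0,2,0],[0,0,0,2,0],[0,0,0,1,0],[0,0,0,0,0]]'
python3 lid.py | grep -v " a "; python3 -m pendant '[[0,0,0,-20,0],[0,0,0,-40,0],[0,0,0,-45,0],[0,0,0,-45,0],[0,0,0,-45,0],[0,0,0,0,0]]'; python3 lid.py
```

```text
time: 30.7
tool_pos: [455.1, 233.7, 102.5]
tcp_rot: [-180.0, -0.1, -4.7]
ft_force: [-11.9, -4.9, 24.1]
finger_gap: 0.3
t 30.7 tcp [455.1 233.7 102.5] [-1.8e+02 -1.0e-01 -4.7e+00] F [-11.9  -4.9  24.1] gap 0.3 q [ 21.4  -0.4 107.3  -0.   73.   26.1]
top b 2538 angle 0.002 off 0.2 med 1.2 zrange [ 1.8  5.3 94.5] x [-143.6   -0.9]
side b 1962 angle 0.002 off -0.0 med 1.2 zrange [ 1.5  5.1 27.6] x [-146.7   -3. ]
time: 31.4
tool_pos: [457.5, 234.7, 302.7]
tcp_rot: [-179.7, -0.6, -4.7]
ft_force: [-0.2, -0.7, 0.3]
finger_gap: -0.3
t 31.4 tcp [457.5 234.7 302.7] [-179.7   -0.6   -4.7] F [-0.2 -0.7  0.3] gap -0.3 q [21.4 -7.7 93.  -0.  94.  26.1]
top b 3367 angle -0.0 off 0.4 med 1.2 zrange [2.  5.3 8.8] x [-145.6   -1.5]
top a 861 angle 1.06 off 4.6 med 0.8 zrange [ 22.7 100.8 136.2] x [-71.7  -2.4]
side b 2295 angle -0.002 off 0.3 med 1.2 zrange [1.7 5.1 8.8] x [-146.9   -3.4]
side a few 0
```

```bash
python3 -m pendant '[[0,14.3,43,0,0],[0,14.3,43,0,0],[0,14.3,43,0,0],[0,14.3,43,0,0],[0,14.3,43,0,0],[0,14.3,43,0,0],[0,14.3,43,0,0],[0,14.3,43,0,0],[0,14.3,43,0,0],[0,14.3,43,0,0]]'
python3 -m pendant '[[0,14,42,0,0],[0,0,0,20,0],[0,0,0,30,0],[0,0,0,0,0],[0,0,0,0,0]]'
python3 -c "
from h import *
s=st();v=np.array([.997,-.08]);u=np.array([.08,.997]);d=s['tool_pos'][:2]-[518.4,-243.9];print('box',d@v-67,d@u,'z',s['tool_pos'][2]-98)"
```

```text
time: 32.5
tool_pos: [561.2, -208.3, 291.9]
tcp_rot: [-179.9, 0.2, -4.7]
ft_force: [-0.2, -0.4, 0.3]
finger_gap: -0.2
time: 33.0
tool_pos: [571.3, -249.0, 242.6]
tcp_rot: [-179.9, 0.2, -4.7]
ft_force: [-0.7, 0.5, 0.2]
finger_gap: 0.0
t 33.0 tcp [ 571.3 -249.   242.6] [-179.9    0.2   -4.7] F [-0.7  0.5  0.2] gap 0.0 q [-28.3  11.1  80.1  -0.   89.1 -23.6]
box -13.864660426198547 -0.8620578113150481 z 144.63581310428498
```

```bash
python3 -m pendant '[[0,-13,0,17,0],[0,-13,0,17,0],[0,-15,0,9,0],[0,-15,0,9,0],[0,-12,0,12,0],[0,-11,0,12,0],[0,-8,0,15,0],[0,-8,0,15,0],[0,-3,0,12,0],[0,0,0,0,0]]'
python3 -m pendant '[[0,-10,0,-8,0],[0,-16,0,0,0],[0,0,0,0,0]]'
python3 lid.py
python3 -c "
from h import *
s=st();v=np.array([.997,-.08]);u=np.array([.08,.997]);d=s['tool_pos'][:2]-[518.4,-243.9];print('box',d@v-67,d@u,'z',s['tool_pos'][2]-98)"
```

```text
time: 34.0
tool_pos: [474.1, -241.1, 126.0]
tcp_rot: [-180.0, 0.1, -4.7]
ft_force: [-0.4, 0.0, 0.4]
finger_gap: 0.4
time: 34.3
tool_pos: [448.9, -239.8, 136.2]
tcp_rot: [179.9, -0.1, -4.7]
ft_force: [0.8, 0.8, -0.3]
finger_gap: -0.3
t 34.3 tcp [ 448.9 -239.8  136.2] [ 1.799e+02 -1.000e-01 -4.700e+00] F [ 0.8  0.8 -0.3] gap -0.3 q [-33.9  -3.  106.1  -0.   76.8 -29.2]
top b 3399 angle -0.0 off 0.3 med 1.2 zrange [1.8 5.3 8.8] x [-145.6   -1.7]
top a 2265 angle 0.18 off 0.7 med 1.1 zrange [ 4.6 15.8 32.1] x [-137.7   -1.1]
side b 2292 angle -0.0 off 0.2 med 1.2 zrange [1.7 5.2 8.9] x [-146.6   -2.9]
side a 551 angle 0.176 off 0.9 med 1.3 zrange [ 5.9 17.2 28. ] x [-123.3   -8.7]
t 34.4 tcp [ 449.8 -239.8  135.9] [ 1.8e+02 -1.0e-01 -4.7e+00] F [0.8 0.2 0.4] gap -0.3 q [-33.8  -2.9 106.    0.   76.7 -29.1]
box -135.70010693959213 -1.448524153190423 z 37.90218278532305
```

Lid a is at 0.18 and the fingers are over its lip. Now I press from z 136 to about 101.

```bash
python3 -m pendant '[[0,0,0,8,0],[0,0,0,8,0],[0,0,0,7,0],[0,0,0,5,0],[0,0,0,4,0],[0,0,0,2,0],[0,0,0,1,0],[0,0,0,0,0]]'
python3 lid.py
```

```text
time: 35.2
tool_pos: [449.0, -239.7, 102.3]
tcp_rot: [180.0, 0.0, -4.7]
ft_force: [-13.8, 7.4, 30.4]
finger_gap: -0.2
t 35.2 tcp [ 449.  -239.7  102.3] [180.    0.   -4.7] F [-13.8   7.4  30.4] gap -0.2 q [-33.9  -0.8 107.7  -0.   73.1 -29.2]
top b 3404 angle 0.0 off 0.3 med 1.1 zrange [1.7 5.3 8.7] x [-145.7   -1.5]
top a 1995 angle -0.001 off 0.1 med 1.2 zrange [1.5 5.  8.8] x [-139.9   -1.6]
side b 2297 angle -0.001 off 0.3 med 1.2 zrange [1.5 5.2 8.9] x [-146.8   -3.2]
side a 640 angle 0.003 off 0.1 med 1.3 zrange [1.3 5.3 9.4] x [-134.1   -8.3]
```

```bash
python3 -m pendant '[[0,0,0,-20,0],[0,0,0,-40,0],[0,0,0,-45,0],[0,0,0,-45,0],[0,0,0,-45,0],[0,-30,0,0,0],[0,-30,0,0,0],[0,0,0,0,0],[0,0,0,0,0]]'
python3 - <<'E'
from lid import *
st(); show()
im,W=cloud("top"); im2,W2=cloud("side"); cv2.imwrite("pics/c9.png",cv2.resize(np.hstack([im[80:320,80:500],cv2.resize(im2[90:410,90:440],(420,240))]),(800,230)))
for q in("mug","dish","opener","clip","dispenser","jug"):print(q,[(np.round(e["at"]).tolist(),round(e["score"],2)) for e in optics.search_frame("top",q)][:2])
for c,w in((im,W),(im2,W2)):
    h=cv2.cvtColor(c,cv2.COLOR_BGR2HSV).astype(int);m=((h[...,0]<8)|(h[...,0]>172))&(h[...,1]>120)&(np.hypot(w[...,0]-505,w[...,1]+15)<120)
    R=w[m&(w[...,2]>108)&(w[...,2]<121)]; 
    if len(R)>30: print("jug top band",len(R),"z by quadrant",[np.percentile(R[(R[:,k]>R[:,k].mean())==t][:,2],90).round(1) for k in(0,1) for t in(0,1)])
E
```

```text
time: 36.2
tool_pos: [389.1, -234.7, 294.3]
tcp_rot: [-180.0, -0.0, -4.7]
ft_force: [0.2, 0.8, -0.5]
finger_gap: 0.2
t 36.2 tcp [ 389.1 -234.7  294.3] [-180.    -0.    -4.7] F [ 0.2  0.8 -0.5] gap 0.2 q [-37.6 -16.6 101.5   0.   95.  -32.9]
top b 3381 angle -0.001 off 0.5 med 1.1 zrange [1.8 5.4 8.8] x [-145.4   -1.8]
top a 2840 angle -0.002 off 0.2 med 1.2 zrange [1.6 5.1 8.5] x [-142.9   -2.5]
side b 2291 angle -0.001 off 0.2 med 1.2 zrange [1.5 5.2 8.9] x [-146.5   -3.4]
side a 725 angle -0.002 off 0.2 med 1.4 zrange [0.9 5.1 9.5] x [-143.1   -9.6]
mug [([782.0, -16.0, 56.0], 0.79), ([335.0, -166.0, 27.0], 0.69)]
dish [([327.0, 162.0, 28.0], 0.85)]
opener [([484.0, 429.0, 18.0], 0.83)]
clip []
dispenser [([507.0, -406.0, 136.0], 0.93), ([516.0, -246.0, 105.0], 0.66)]
jug [([510.0, -17.0, 74.0], 0.91)]
jug top band 162 z by quadrant [np.float64(118.6), np.float64(120.5), np.float64(115.3), np.float64(120.5)]
jug top band 145 z by quadrant [np.float64(117.7), np.float64(116.6), np.float64(117.2), np.float64(117.8)]
```

View pics/c9.png

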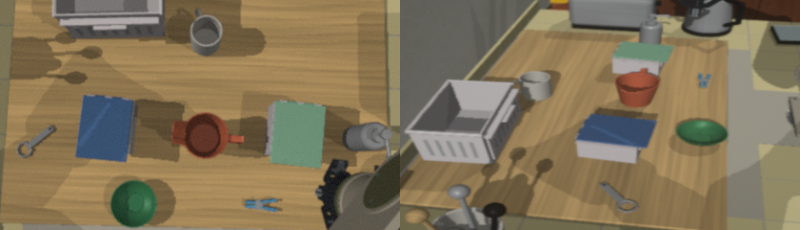

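Both lids are flat and shut: blue at (105,128), green at (297,133). The jug stands upright at (205,135) with its spout towards the blue box, and the other things look unmoved. The arm is clear, so I hand in.

```bash
python3 -c "
from bench import hand_in
print(hand_in())"
```

```text
the job is handed in; nothing more can be done
None
```

The job is done and handed in at about 37 s of the 72 s allowed; `hand_in()` gave no verdict.

**Pouring:** The tool could not tilt, so I rolled the jug over the empty box's near rim, letting its handle pivot in the finger pads. It reached about 108° and all five nuts dropped into the box. On the first try the handle slipped in the pads at about 41°, so I set the jug down and regrasped it before pouring. Afterwards I righted the jug by dragging its lip back over the rim, and stood it on the board facing the box.

**Lids:** I swung both lids over from behind and pressed each one down on its lip. I pressed to about 24 N (blue) and 30 N (green) vertical; neither lid lifted when I took the fingers away.

**Last checks:**
- **Lid angles:** both lids measured within 0.002 rad of shut, in the top and side cameras.
- **Nuts:** five were detected inside the box before its lid was closed.
- **Jug:** the tilt fit gave 1.6° at set-down, and it looks upright in the final picture. The rougher rim-height check at the end was uneven in the top camera (115 to 120 mm) but level to about 1 mm in the side camera.
- **Other things:** the mug, dish, opener and dispenser were found within about 5 mm of where they started.
- **One miss:** the detector did not report the clip in the last picture. It is visible there in its old place, and a false "mug" detection sits at its original position.

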